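Run the soldering turntable at heating speed and park it on the mark

TASK

With the crank, bring the soldering turntable's pan up to one turn every four seconds, anticlockwise seen from above, and keep it at that pace (give or take half a second a turn) for at least eight seconds, as for heating the bowl evenly; never let it run faster than one turn in three seconds. Then slow it down and stop it in one go, without its coming to a stand before or past the mark, with the lug on its rim at the fixed pointer, and let go of the crank. The bowl stays on the middle of the board, and the flux pot, tweezers, brush and wooden block around the turntable stay where they are.

Things in the scene. Friction and masses are not known exactly. Their poses are not given: they have to be found in the camera images.
- stand: Soldering turntable's fixed base: a grey painted steel plate 220 x 540 x 12 mm lying on the bench. Origin on the bench top, on the crank's vertical axis; the plate runs along its y from -100 to +440 mm. The pan's vertical axis is at x 0, y +290 mm of this frame. The pointer stands beside it on the bench.
- crank (a joint): Angle of the crank (rad, endless), counted anticlockwise seen from above, 0 when its arm points along the base's +x. Flat steel arm on a vertical axis, its top face 101 mm above the bench; the handle stands up at radius 65 mm from the axis. Its bearing friction is about 0.04 N m, so it stays where it is left.
- grip (a point): Point to grip, on the handle's axis, 142 mm above the bench. The upright wooden handle is 28 mm thick here (28 mm from 132 to 158 mm above the bench, slightly thinner below), stands from 102 to 170 mm above the bench and spins freely on its pin, so the fingers need not turn with the crank.
- pan: Steel pan 260 mm across, rim 105 mm above the bench, holding a round soldering board 208 mm across. Origin on its axis under its floor, 79 mm above the bench; the lug is on its own -y side. Inertia about 0.025 kg m2. A small drag plug riding on a brake disc under the pan and the bearing hold it back with about 0.019 N m (dry; 0.009 to 0.035 from day to day) plus 0.003 N m per rad/s.
- turntable (a joint): Pan angle (rad, endless), anticlockwise from above, 0 with the lug towards the crank (the base's -y). A belt turns a pulley under the pan with the crank, 1:1, same sense; a grease coupling drives the pan from it with about 0.012 N m per rad/s of slip. So the crank runs two to three times as fast as the pan (2.7 to 4.9 rad/s for 1.57), the pan lags by about 1.7 s, and a crank held still brakes it.
- lug (a point): Outer end, at its middle, of the steel lug on the pan's rim: a flat tab 30 mm wide that sticks out 34 mm, 103 mm above the bench, 164 mm from the pan's axis.
- pointer (a point): Tip of the pointer, a small horizontal steel cone 14 to 3 mm thick and 45 mm long that points at the pan's axis, 100 mm above the bench, 170 mm from that axis. It sits on a 10 mm rod, 116 mm high, on a square magnetic foot on the bench, on the robot's side of the pan; it is fixed. Lug and tip are 6 mm apart when in line.
- board (a point): Centre of the top of the soldering board, on the pan's axis, 101 mm above the bench.
- bowl: Small silver bowl 72 mm across and 30 mm high, 0.11 kg, standing loose on the middle of the board (within 17 mm). Origin: centre of its underside.
- flux: White flux pot 50 mm across, 34 mm high, on the base plate between crank and pan. Origin: centre of its underside.
- tweezers: Steel tweezers 150 mm long, 8 mm high, lying on the base plate on the robot side of the crank. Origin under the middle.
- block: Wooden block 130 x 100 x 30 mm with two pieces of stock on it, on the bench to the right.
- brush: Brush lying on the bench, right and near the robot.
There are look-alikes about, which are no part of the job. Leave any red look-alike of the bowl alone.

How it is judged (in metres and radians):
On the way:
1. the pan keeps turning anticlockwise at one turn in 3.5 to 4.5 s (1.38 to 1.81 rad/s) for 8 s (velocity of joint turntable between 1.38 and 1.81 rad/s), for 8 s.
At the end, for the whole second after the job is handed in: The pan stands still with the end of its lug within 30 mm of the pointer's tip (about 0.17 rad either side), the crank stands still and is released, and the bowl is within 25 mm of the middle of the board (horizontal distance between lug and pointer below 0.03 m and velocity of joint turntable between -0.05 and 0.05 rad/s and velocity of joint crank between -0.1 and 0.1 rad/s and horizontal distance between bowl and board below 0.025 m); the robot touches nothing.
It fails at once if after its run (more than 11.5 rad turned) the pan comes to a stand away from the pointer (value of joint turntable above 11.5 rad and velocity of joint turntable below 0.02 rad/s and horizontal distance between lug and pointer above 0.035 m).
It fails at once if the pan runs faster than one turn in 3 s (2.09 rad/s), either way (velocity of joint turntable above 2.09 rad/s or velocity of joint turntable below -2.09 rad/s).
It fails at once if the robot touches the pan, it is turned with the crank (contact force between any of the arm, the fingers and pan above 0.5 N).
It fails at once if the bowl shifts off the middle of the board or tips (horizontal distance between bowl and board above 0.03 m or angle between bowl's own z axis and vertical above 0.3 rad).
It fails at once if the flux pot, tweezers, brush or block is moved by over 30 mm (distance of any of flux, tweezers, block, brush from where it was at the start of the episode above 0.03 m).
It also fails if it takes over 72 s, if anything falls off the work surface, if the arm or the gripper's body presses on something with over 40 N, if the wrist force passes 120 N, or if a joint passes its speed limit or range.

ROBOT

A 7-joint arm with a two-finger parallel gripper is mounted at the origin on the work surface. World frame = base frame: x ahead of the robot, y to its left, z up, the work surface at z = 0. Lengths are in m, angles in degrees, forces in N, time in s.
With the tool pointing down it reaches from about 0.35 to 0.9 m from the base axis. Payload 8.1 kg.
Tool frame: the origin (TCP) lies between the finger pads; the fingertips stand bot.tcp_to_tips ahead of it and the grasp point (between the pads) lies 5 mm behind it (bot.tcp_to_tips is the distance from the TCP to the fingertips, in m); z points along the fingers, y is the line along which they close (so a half turn about z gives the same grasp; the last joint's range is limited). The gripper opens to 92 mm and grips with 3 to 60 N. Pads are 19 mm wide; open, the fingers measure 130 mm over their backs; the gripper's body (75 mm by 190 mm) begins 47 mm behind the grasp point.
Start: joints at [-72.284, 24.895, 1.432, 90.138, -0.665, 64.973, -4.303], TCP at [0.25, 0.573, 0.241] pointing down, gripper open.
Joint ranges: [-149.89, 149.89], [-25.12, 119.58], [-72.63, 75.52], [4.76, 147.25], [-75.54, 255.54], [6.69, 114.76], [-157.13, 157.13]. Speed limits (degrees/s): [127.2, 127.2, 172.46, 172.46, 180, 180, 180].

INTERFACE

Orientations are given as a 3x3 rotation matrix whose columns are the frame's x, y, z axes.
In Python, from plant import bot, capture, job, search_frame, spot_point gives the robot as it stands.
- The arm moves only by the shell command python3 -m jog 'ROWS' [FORCE]. ROWS is a JSON object of lists of equal length, an entry for each row: "dp": the shift along the tool's x, y, z each as a share of 100 cm, from -1 to 1, a list of three; "twist": the turn, a rotation vector about the tool's x, y, z each as a share of 45 degrees, from -1 to 1, a list of three; "hand": the opening, from -1 (shut) to 1 (fully open). In form: {"dp": [[tx, ty, tz], ...], "twist": [[ax, ay, az], ...], "hand": [hand, ...]}. A call has exactly 10 rows; each row is the pose to reach, as a shift and turn from the pose commanded when the call began, along the tool's axes at that moment; what a row does not reach only later rows make up. A row lasts 1/12 s, in which the tool goes at most 41.7 mm and 7.16 degrees, less where a joint would pass 70% of its speed; a pose out of reach is approached as far as the arm can. A call with a number of a shift or a turn outside -1 to 1 is refused whole. A call with a gripper value outside its range is refused whole. The fingers move at their own pace and stop on an object; FORCE is the grip in N (left out, the last holds). Time passes only in rows, so rows that repeat a pose let the fingers close, or fill a call up. It gives the time, the measured TCP pose, the force, the opening and the grip force at its end, in the units of the state.
- bot.state(): the state, without advancing time (a new reading comes with each control period).
- capture(name): name is "scene" or "top" or "wrist"; returns a dict with "img" (400x640x3 uint8, red, green, blue), "intrinsics" (3x3 intrinsics, pixels), "D" ([k1, k2, p1, p2, k3] as OpenCV has them; the pictures are not rectified), "origin" and "orientation" of the camera in the world. Camera axes: x right, y down, z forward; pixel columns grow to the right and rows downward; lengths in m; the calibration is good to about 2 mm. A picture is of the moment at which its call begins. There is no depth.
- job.job_done(): hands the job in; it is judged then, once.
Trained networks look in the newest picture that a camera, given by its name, has taken for a name from the list of things; names that differ only in an ending like _2 or _b are one class to them, and where a whole thing is asked for, a point or a joint stands for the part that bears it (a point fixed in the world has none). Each returns a list of dicts, best first, with "p" (0 to 1); they miss things now and then, are a little off and sometimes report something else, mostly with a low value. They report only what shows in the picture. A call takes as long as a camera call. They do not tell look-alikes from the thing itself.
- search_frame(camera, thing): "location" ([column, row] in pixels, amid what is visible of it).
- spot_point(camera, thing): "location" ([column, row] in pixels: a listed point, or the origin of a listed thing).
The state is a dict: "time": time; "qpos": joint angles; "qvel": joint speeds; "tau": joint torques, N m; "eef_pos": TCP position; "tool_rot": TCP orientation; "force": force on the tool from outside, world axes, zero at the start; "ft_torque": the same for the moment, N m; "grip_width": finger opening in m; "finger_force": force on a finger pad.
Only numpy, scipy, OpenCV 4.12 (cv2) and the standard library are available. Lean on these libraries where they do the work, as an engineer would, in place of code of your own. Each camera call takes 0.05 s, during which the arm holds its last target. There are 200 camera calls.

## Working session

There is one attempt and no reset: what is moved stays moved. The work goes in short steps, Python scripts to look and compute and a shell command to move; the robot and the scene stay as the last step left them, time stands still between calls to the robot, and variables do not carry over. Pictures are saved under pics/ and viewed, at most 10 in all, crops included, and the job is handed in when it is done.

```bash
ls; mkdir -p pics; cat > h.py <<'E'
import numpy as np, cv2
from plant import bot,capture,job,search_frame,spot_point
def ray(c,px):
    u=cv2.undistortPoints(np.array([[px]],float),c["intrinsics"] if isinstance(c["intrinsics"],np.ndarray) else np.array(c["intrinsics"]),np.array(c["D"],float))[0,0]
    d=np.array(c["orientation"])@np.array([u[0],u[1],1.]); return np.array(c["origin"]),d/np.linalg.norm(d)
def atz(c,px,z):
    o,d=ray(c,px); return o+d*(z-o[2])/d[2]
def tri(rs):
    A=sum(np.eye(3)-np.outer(d,d) for o,d in rs); b=sum((np.eye(3)-np.outer(d,d))@o for o,d in rs)
    return np.linalg.solve(A,b)
def save(c,n): cv2.imwrite(f"pics/{n}.png",c["img"][:,:,::-1])
E
python3 - <<'E'
from h import *
np.set_printoptions(precision=4,suppress=True)
print(bot.state(),bot.tcp_to_tips)
H={'grip':.142,'lug':.103,'pointer':.1,'board':.101,'bowl':.101,'flux':.012,'tweezers':.012,'stand':0,'crank':.101,'pan':.079,'block':0,'brush':0}
for cam in("scene","top"):
    c=capture(cam);save(c,cam+"0")
    print(cam,np.array(c["origin"]))
    for t in H:
        for r in spot_point(cam,t)[:3]: print(t,round(r["p"],2),np.round(r["location"],1),atz(c,r["location"],H[t]))
E
```

```text
pics
{'time': 0.0, 'qpos': array([-72.2847,  24.9364,   1.4326,  90.1884,  -0.6634,  64.9737,
        -4.3024]), 'qvel': array([ 0.0157,  0.0194, -0.0292,  0.0284,  0.0159, -0.0625, -0.0105]), 'tau': array([ -0.0008, -66.785 ,   0.9847, -31.4463,  -0.0605,   0.0429,
         0.0002]), 'eef_pos': array([0.25  , 0.5723, 0.24  ]), 'tool_rot': array([[-0.9164,  0.4003, -0.0005],
       [ 0.4003,  0.9164, -0.0015],
       [-0.0002, -0.0016, -1.    ]]), 'force': array([ 0.5599, -0.3217, -0.2595]), 'ft_torque': array([-0.0283,  0.0308, -0.0347]), 'finger_force': 0.0, 'grip_width': 0.09156761227546854} 0.014
scene [1.6345 0.1773 0.9748]
grip 0.55 [266.9 183.4] [ 0.6081 -0.2025  0.142 ]
lug 0.64 [320.8 200.4] [ 0.6015 -0.0553  0.103 ]
pointer 0.61 [429.5 206. ] [0.5594 0.2351 0.1   ]
pointer 0.35 [313.  239.7] [ 0.7516 -0.0418  0.1   ]
board 0.82 [376.4 219.5] [0.6447 0.102  0.101 ]
bowl 0.9 [379.1 223.5] [0.6586 0.1109 0.101 ]
bowl 0.79 [462.2 274.1] [0.7931 0.3236 0.101 ]
bowl 0.66 [374.7 215.3] [0.6292 0.0954 0.101 ]
flux 0.76 [310.7 240.7] [ 0.6679 -0.0691  0.012 ]Traceback (most recent call last):
  File "<stdin>", line 9, in <module>
ValueError: it knows: block, board, bowl, brush, flux, grip, lug, pan, pointer, stand, tweezers
```

```bash
python3 - <<'E'
from h import *
np.set_printoptions(precision=4,suppress=True)
H={'grip':.142,'lug':.103,'pointer':.1,'board':.101,'bowl':.101,'flux':.012,'tweezers':.012,'stand':0,'pan':.079,'block':0,'brush':0}
for cam in("scene","top","wrist"):
    c=capture(cam);save(c,cam+"0")
    print(cam,np.array(c["origin"]))
    for t in H:
        for r in spot_point(cam,t)[:3]: print(t,round(r["p"],2),np.round(r["location"],1),atz(c,r["location"],H[t]))
E
```

```text
scene [1.6345 0.1773 0.9748]
grip 0.46 [267.8 184.2] [ 0.611  -0.1991  0.142 ]
grip 0.18 [201.1 207.2] [ 0.7395 -0.3379  0.142 ]
lug 0.59 [322.5 199.3] [ 0.5959 -0.0518  0.103 ]
pointer 0.75 [431.2 203.9] [0.5495 0.2392 0.1   ]
pointer 0.24 [270.8 165.5] [ 0.4704 -0.2364  0.1   ]
board 0.79 [375.3 216.2] [0.6324 0.0975 0.101 ]
bowl 0.92 [462.7 270.7] [0.782  0.3247 0.101 ]
bowl 0.85 [376.8 223.3] [0.6591 0.105  0.101 ]
bowl 0.68 [434.4 203.6] [0.5476 0.2476 0.101 ]
flux 0.71 [301.  192.9] [ 0.4714 -0.1461  0.012 ]
flux 0.61 [312.4 240.9] [ 0.6676 -0.0644  0.012 ]
flux 0.47 [429.4 204.6] [0.4447 0.2403 0.012 ]
tweezers 0.5 [302.  193.1] [ 0.4717 -0.1429  0.012 ]
stand 0.89 [288.4 213. ] [ 0.5563 -0.163   0.    ]
pan 0.83 [371.5 229.2] [0.6602 0.0927 0.079 ]
pan 0.57 [269.6 163.1] [ 0.4311 -0.2536  0.079 ]
block 0.77 [199.6 204.8] [ 0.5774 -0.4346  0.    ]
brush 0.75 [273.7 161. ] [ 0.3104 -0.2818  0.    ]
top [ 0.3538 -0.0457  1.2569]
grip 0.66 [386.9 172.6] [ 0.6093 -0.1958  0.142 ]
lug 0.69 [326.  182.4] [ 0.5904 -0.0589  0.103 ]
pointer 0.73 [194.9 191.9] [0.5592 0.2474 0.1   ]
board 0.58 [256.5 157.3] [0.6465 0.1071 0.101 ]
board 0.15 [260.7 159.5] [0.6414 0.0968 0.101 ]
bowl 0.98 [171.6 150.5] [0.6574 0.3105 0.101 ]
bowl 0.81 [266.7  90.9] [0.8133 0.0912 0.101 ]
bowl 0.69 [254.1 159.3] [0.6415 0.1125 0.101 ]
flux 0.53 [260.2 159.4] [0.6638 0.1091 0.012 ]
flux 0.51 [329.1 161.7] [ 0.663  -0.0663  0.012 ]
tweezers 0.56 [355.3 239.4] [ 0.4677 -0.1361  0.012 ]
stand 0.79 [368.9 210. ] [ 0.5439 -0.17    0.    ]
pan 0.74 [261.8 156.1] [0.6554 0.0973 0.079 ]
block 0.9 [467.5 193. ] [ 0.595  -0.4206  0.    ]
brush 0.93 [416.6 301.8] [ 0.3204 -0.2896  0.    ]
wrist [0.1729 0.6064 0.3837]
```

View pics/top0.png

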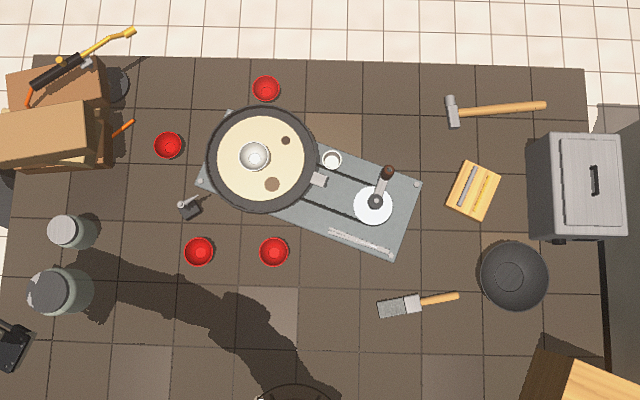

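View pics/scene0.png

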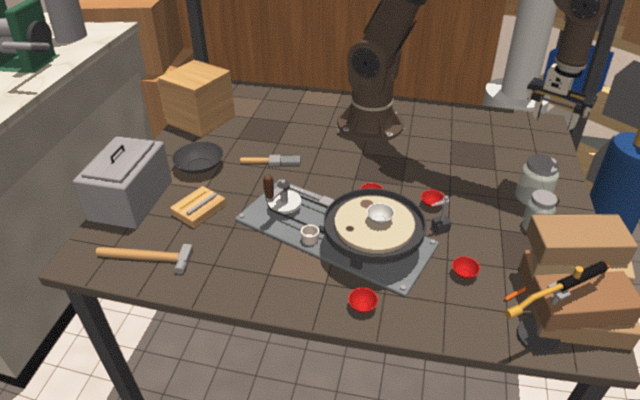

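```bash
python3 -m jog '{"dp":[[-0.03,-0.03,-0.01],[-0.06,-0.05,-0.02],[-0.09,-0.08,-0.03],[-0.12,-0.1,-0.04],[-0.15,-0.13,-0.05],[-0.18,-0.15,-0.06],[-0.21,-0.18,-0.06],[-0.24,-0.2,-0.06],[-0.27,-0.23,-0.06],[-0.3,-0.25,-0.06]],"twist":[[0,0,0.1],[0,0,0.2],[0,0,0.3],[0,0,0.4],[0,0,0.5],[0,0,0.6],[0,0,0.7],[0,0,0.8],[0,0,0.9],[0,0,0.93]],"hand":[1,1,1,1,1,1,1,1,1,1]}' 25
python3 - <<'E'
from h import *
s=bot.state();print(s["eef_pos"],s["tool_rot"])
print((np.array([.61,-.199,.30])-s["eef_pos"])@s["tool_rot"])
x=s["tool_rot"][:,0];print(np.degrees(np.arctan2(x[1],x[0])))
E
```

```text
time: 3.08
eef_pos: [0.4251, 0.2208, 0.3012]
tool_rot: [[-0.411, 0.912, 0.0], [0.912, 0.411, 0.0], [0.0, 0.0, -1.0]]
force: [1.4, -0.1, -0.3]
grip_width: 0.0914
finger_force: 0.0
[0.42514246 0.22082404 0.30115809] [[-4.10601336e-01  9.11814944e-01  2.26186907e-04]
 [ 9.11814903e-01  4.10601196e-01  4.89828467e-04]
 [ 3.53760302e-04  4.07364816e-04 -9.99999854e-01]]
[-0.45870498 -0.00382486  0.00099426]
114.2426169767084
```

```bash
python3 -m jog '{"dp":[[-0.04,0,0],[-0.08,0,0],[-0.12,0,0],[-0.16,0,0],[-0.2,0,0],[-0.24,0,0],[-0.28,0,0],[-0.32,0,0],[-0.36,0,0],[-0.39,0,0]],"twist":[[0,0,0.1],[0,0,0.2],[0,0,0.3],[0,0,0.4],[0,0,0.5],[0,0,0.6],[0,0,0.7],[0,0,0.8],[0,0,0.9],[0,0,0.97]],"hand":[1,1,1,1,1,1,1,1,1,1]}' 25
python3 - <<'E'
from h import *
np.set_printoptions(precision=4,suppress=True)
s=bot.state();print(s["eef_pos"],s["tool_rot"],s["time"])
c=capture("wrist");save(c,"wrist1");t=capture("top");save(t,"top1")
import pickle;pickle.dump([c,t],open("v1.pkl","wb"))
for cam,C in(("wrist",c),("top",t)):
  for n,z in(("grip",.142),("lug",.103)):
    for r in spot_point(cam,n)[:2]: print(cam,n,r["p"],r["location"],atz(C,r["location"],z))
im=np.vstack([c["img"],t["img"]])[:,:,::-1]
cv2.imwrite("pics/both1.png",cv2.resize(im,(480,600)))
E
```

```text
time: 3.92
eef_pos: [0.5877, -0.1346, 0.3009]
tool_rot: [[0.333, 0.943, 0.001], [0.943, -0.333, -0.001], [-0.001, 0.001, -1.0]]
force: [0.9, -0.2, -0.6]
grip_width: 0.0917
finger_force: 0.0
[ 0.5877 -0.1346  0.3009] [[ 0.3326  0.9431  0.0008]
 [ 0.9431 -0.3326 -0.0012]
 [-0.0009  0.0011 -1.    ]] 3.9167
wrist grip 0.7 [361.0, 237.1] [ 0.6093 -0.1949  0.142 ]
wrist lug 0.61 [293.0, 92.1] [ 0.5928 -0.0552  0.103 ]
top grip 0.66 [470.0, 191.2] [ 0.572  -0.3841  0.142 ]
top lug 0.62 [326.8, 181.0] [ 0.5938 -0.0606  0.103 ]
```

View pics/both1.png

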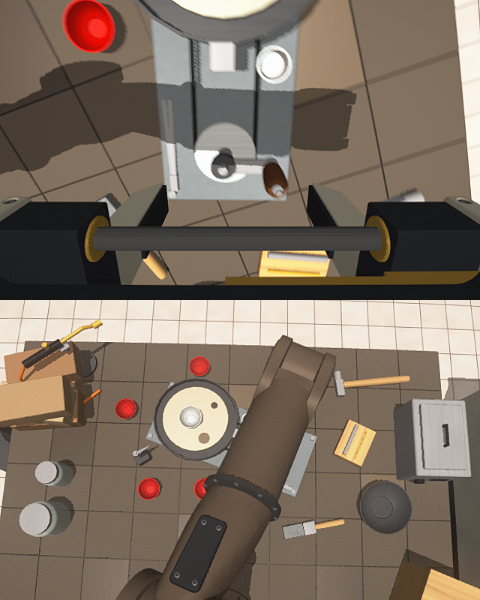

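```bash
python3 - <<'E'
from h import *
from scipy.optimize import least_squares
np.set_printoptions(precision=4,suppress=True)
import pickle;w,t=pickle.load(open("v1.pkl","rb"))
top0=cv2.imread("pics/top0.png")
hsv=cv2.cvtColor(top0,cv2.COLOR_BGR2HSV)
m=np.zeros(top0.shape[:2],np.uint8); m[105:210,205:320]=1
cream=((hsv[...,2]>170)&(hsv[...,0]>10)&(hsv[...,0]<40)&(hsv[...,1]>25)).astype(np.uint8)*m
cs,_=cv2.findContours(cream,cv2.RETR_EXTERNAL,cv2.CHAIN_APPROX_NONE)
k=max(cs,key=cv2.contourArea)[:,0].astype(float)
print(len(k),cv2.fitEllipse(k.astype(np.float32)))
W=np.array([atz(t,p,.101)[:2] for p in k])
r=least_squares(lambda q:np.hypot(*(W-q[:2]).T)-q[2],[.645,.1,.104],loss="soft_l1",f_scale=.001)
P=r.x[:2];print("pan",r.x)
G=np.array([.6093,-.1953])
for y in np.radians(np.arange(-24,-15,1)):
    C=P-.29*np.array([-np.sin(y),np.cos(y)]); d=G-C
    print(np.degrees(y),C,np.hypot(*d),np.degrees(np.arctan2(d[1],d[0])-y))
# rectify wrist and top0 at plate height, 1 px = 1mm
def rect(c,img,z,x0,x1,y0,y1):
    X,Y=np.meshgrid(np.arange(y1,y0,-.001),np.arange(x1,x0,-.001))
    pts=np.stack([Y.ravel(),X.ravel(),np.full(X.size,z)],1)
    R=np.array(c["orientation"]).T
    q,_=cv2.projectPoints(pts,cv2.Rodrigues(R)[0],-R@np.array(c["origin"]),np.array(c["intrinsics"]),np.array(c["D"],float))
    q=q.reshape(X.shape+(2,)).astype(np.float32)
    return cv2.remap(img,q[...,0],q[...,1],cv2.INTER_LINEAR)
a=rect(w,w["img"][:,:,::-1].copy(),.012,.40,.75,-.32,0.0); b=rect(t,top0,.012,.40,.75,-.32,0.0)
cv2.imwrite("pics/rect1.png",np.hstack([a,b]))
E
```

```text
243 ((260.0959777832031, 157.89736938476562), (83.75298309326172, 86.87976837158203), 71.80799102783203)
pan [0.647  0.0987 0.1025]
-24.000000000000004 [ 0.529  -0.1662] 0.08538929121530289 4.105042015923116
-23.0 [ 0.5336 -0.1683] 0.08033854647240692 3.3320132174408643
-22.0 [ 0.5383 -0.1702] 0.07528375276149209 2.522334701077319
-21.0 [ 0.543  -0.1721] 0.07022574181636503 1.6680606324150253
-20.0 [ 0.5478 -0.1738] 0.06516548465236131 0.7587774296217558
-19.0 [ 0.5525 -0.1755] 0.06010415003391141 -0.21943090998879597
-18.0 [ 0.5573 -0.1771] 0.05504319512685279 -1.285583064753007
-17.0 [ 0.5622 -0.1786] 0.0499845109846627 -2.46636077587243
-16.0 [ 0.567  -0.1801] 0.044930665662124135 -3.8003707205675274
```

View pics/rect1.png

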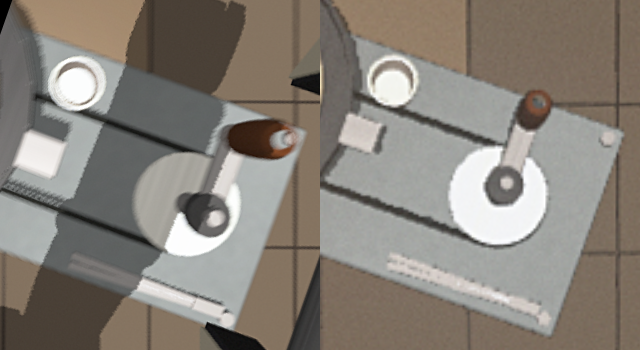

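```bash
python3 -m jog '{"dp":[[-0.025,0.02,0.01],[-0.05,0.04,0.03],[-0.05,0.04,0.06],[-0.05,0.04,0.09],[-0.05,0.04,0.12],[-0.05,0.04,0.14],[-0.05,0.04,0.15],[-0.05,0.04,0.159],[-0.05,0.04,0.159],[-0.05,0.04,0.159]],"twist":[[0,0,0],[0,0,0],[0,0,0],[0,0,0],[0,0,0],[0,0,0],[0,0,0],[0,0,0],[0,0,0],[0,0,0]],"hand":[1,1,1,1,1,1,1,1,1,1]}' 15
python3 - <<'E'
from h import *
c=capture("wrist");t=capture("top")
cv2.imwrite("pics/both2.png",cv2.resize(np.vstack([c["img"],t["img"]])[:,:,::-1],(480,600)))
E
```

```text
time: 5.05
eef_pos: [0.609, -0.1911, 0.1426]
tool_rot: [[0.326, 0.945, 0.001], [0.945, -0.326, 0.0], [0.0, 0.001, -1.0]]
force: [0.2, 0.2, 0.3]
grip_width: 0.0918
finger_force: 0.0
```

View pics/both2.png

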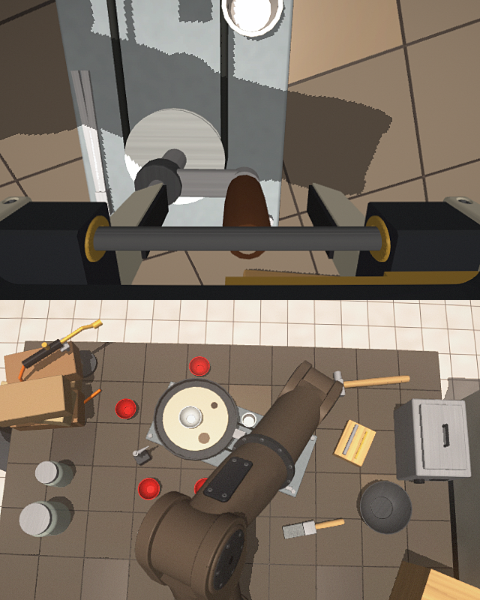

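```bash
python3 -m jog '{"dp":[[-0.003,0,0],[-0.003,0,0],[-0.003,0,0],[-0.003,0,0],[-0.003,0,0],[-0.003,0,0],[-0.003,0,0],[-0.003,0,0],[-0.003,0,0],[-0.003,0,0]],"twist":[[0,0,0],[0,0,0],[0,0,0],[0,0,0],[0,0,0],[0,0,0],[0,0,0],[0,0,0],[0,0,0],[0,0,0]],"hand":[-1,-1,-1,-1,-1,-1,-1,-1,-1,-1]}' 20
```

```text
time: 5.98
eef_pos: [0.6111, -0.1954, 0.1422]
tool_rot: [[0.327, 0.945, 0.007], [0.945, -0.327, -0.003], [-0.001, 0.008, -1.0]]
force: [23.4, -8.9, -20.1]
grip_width: 0.03
finger_force: 12.7
```

```bash
python3 -m jog '{"dp":[[0,0.001,0],[0,0.002,0],[0,0.003,0],[0,0.003,0],[0,0.003,0],[0,0.003,0],[0,0.003,0],[0,0.003,0],[0,0.003,0],[0,0.003,0]],"twist":[[0,0,0],[0,0,0],[0,0,0],[0,0,0],[0,0,0],[0,0,0],[0,0,0],[0,0,0],[0,0,0],[0,0,0]],"hand":[-1,-1,-1,-1,-1,-1,-1,-1,-1,-1]}' 20
```

```text
time: 6.82
eef_pos: [0.6126, -0.1958, 0.142]
tool_rot: [[0.327, 0.945, 0.004], [0.945, -0.327, -0.002], [-0.0, 0.005, -1.0]]
force: [9.0, -3.6, -5.6]
grip_width: 0.0275
finger_force: 20.0
```

```bash
python3 -m jog '{"dp":[[0.002,0.002,0],[0.007,0.002,0],[0.014,0.001,0],[0.022,-0.002,0],[0.033,-0.007,0],[0.043,-0.014,0],[0.052,-0.024,0],[0.059,-0.036,0],[0.063,-0.048,0],[0.065,-0.063,0]],"twist":[[0,0,0],[0,0,0],[0,0,0],[0,0,0],[0,0,0],[0,0,0],[0,0,0],[0,0,0],[0,0,0],[0,0,0]],"hand":[-1,-1,-1,-1,-1,-1,-1,-1,-1,-1]}' 20
python3 - <<'E'
from h import *
s=bot.state();d=s["eef_pos"][:2]-np.array([.552,-.175]);print(d,np.hypot(*d),np.degrees(np.arctan2(d[1],d[0]))+19.1,s["force"]@s["tool_rot"],s["tool_rot"][:,2])
E
```

```text
time: 7.65
eef_pos: [0.5713, -0.1118, 0.1418]
tool_rot: [[0.326, 0.945, -0.0], [0.945, -0.326, -0.0], [-0.0, -0.0, -1.0]]
force: [-1.2, -6.3, 3.3]
grip_width: 0.0273
finger_force: 20.0
[0.01931472 0.06320663] 0.06609187945323061 92.10786688289787 [-6.33519299  0.9618592  -3.27543317] [-6.12986738e-05 -3.50120951e-05 -9.99999998e-01]
```

```bash
cat > pan.py <<'E'
from h import *
import json,os,sys
P=np.array([.647,.0987]);N=240;S=1.0 # 1mm/px, z=.101
def rect(c,img):
    a=(np.arange(N)-N/2+.5)/1000
    X,Y=np.meshgrid(a,a) # col: +x world, row: +y world
    pts=np.stack([P[0]+X.ravel(),P[1]+Y.ravel(),np.full(X.size,.101)],1)
    R=np.array(c["orientation"]).T
    q,_=cv2.projectPoints(pts,cv2.Rodrigues(R)[0],-R@np.array(c["origin"]),np.array(c["intrinsics"]),np.array(c["D"],float))
    q=q.reshape(N,N,2).astype(np.float32)
    return cv2.remap(img,q[...,0],q[...,1],cv2.INTER_LINEAR),np.hypot(X,Y)*1000
def spots(c,img):
    im,r=rect(c,img)
    g=im.astype(float).mean(2); dark=((g<135)&(r>48)&(r<98)).astype(np.uint8)
    n,l,st,ce=cv2.connectedComponentsWithStats(dark)
    out=[]
    for i in range(1,n):
        if st[i,4]<60 or st[i,4]>1200: continue
        rr=r[l==i]
        if rr.max()>96.5 or rr.min()<49: continue
        x,y=ce[i]-(N/2-.5)
        out.append((int(st[i,4]),round(float(np.hypot(x,y)),1),round(float(np.arctan2(y,x)),3)))
    return out
E
python3 - <<'E'
from pan import *
import pickle;w,t=pickle.load(open("v1.pkl","rb"))
print(spots(t,cv2.imread("pics/top0.png")));print(spots(t,t["img"]))
c=capture("top");save(c,"top3");print(bot.state()["time"],spots(c,c["img"]))
r=spot_point("top","lug")[:1];print(r and (r,np.arctan2(*(atz(c,r[0]["location"],.103)[:2]-P)[::-1])))
E
```

```text
[(309, 72.8, -0.924)]
[(310, 72.8, -0.924), (65, 67.1, -2.527)]
7.7 [(313, 72.9, -0.797), (94, 62.0, -2.557)]
([{'location': [357.2, 238.3], 'p': 0.24}], np.float64(-2.2429283301213627))
```

```bash
python3 - <<'E'
import cv2,numpy as np,pickle
from pan import *
a=cv2.imread("pics/top0.png")[180:225,170:220];b=cv2.imread("pics/scene0.png")[190:235,415:465]
cv2.imwrite("pics/ptr.png",np.hstack([cv2.resize(x,(400,360),interpolation=cv2.INTER_CUBIC) for x in(a,b)]))
w,t=pickle.load(open("v1.pkl","rb"))
for n in("top0","top1","top3"):
    im,r=rect(t,cv2.imread(f"pics/{n}.png"))
    g=im.astype(float).mean(2)
    m=(r>50)&(r<97); print(n,np.percentile(g[m],[2,5,10,15,20,30,50,80]))
    for th in(150,165,180):
        dark=((g<th)&m).astype(np.uint8);k,l,st,ce=cv2.connectedComponentsWithStats(dark)
        print(th,[(st[i,4],np.round(r[l==i].min()),np.round(r[l==i].max()),round(float(np.arctan2(*(ce[i]-119.5)[::-1])),3)) for i in range(1,k) if st[i,4]>60])
E
```

```text
top0 [136.12666667 142.33333333 221.33333333 222.33333333 222.66666667
 223.33333333 225.         227.66666667]
150 [(np.int32(339), np.float64(62.0), np.float64(83.0), -0.923), (np.int32(846), np.float64(54.0), np.float64(86.0), -2.69)]
165 [(np.int32(363), np.float64(62.0), np.float64(83.0), -0.923), (np.int32(913), np.float64(53.0), np.float64(87.0), -2.691)]
180 [(np.int32(389), np.float64(62.0), np.float64(84.0), -0.923), (np.int32(978), np.float64(53.0), np.float64(88.0), -2.693)]
top1 [135.33333333 142.33333333 222.         222.66666667 223.
 223.66666667 225.33333333 228.        ]
150 [(np.int32(339), np.float64(63.0), np.float64(83.0), -0.923), (np.int32(846), np.float64(54.0), np.float64(86.0), -2.69)]
165 [(np.int32(362), np.float64(62.0), np.float64(83.0), -0.922), (np.int32(912), np.float64(53.0), np.float64(87.0), -2.691)]
180 [(np.int32(387), np.float64(62.0), np.float64(84.0), -0.922), (np.int32(974), np.float64(53.0), np.float64(88.0), -2.694)]
top3 [134.33333333 141.33333333 221.66666667 222.33333333 223.
 223.66666667 225.         227.66666667]
150 [(np.int32(334), np.float64(63.0), np.float64(84.0), -0.796), (np.int32(836), np.float64(54.0), np.float64(87.0), -2.562)]
165 [(np.int32(369), np.float64(62.0), np.float64(84.0), -0.796), (np.int32(909), np.float64(54.0), np.float64(88.0), -2.565)]
180 [(np.int32(389), np.float64(62.0), np.float64(84.0), -0.795), (np.int32(963), np.float64(53.0), np.float64(88.0), -2.564)]
```

View pics/ptr.png

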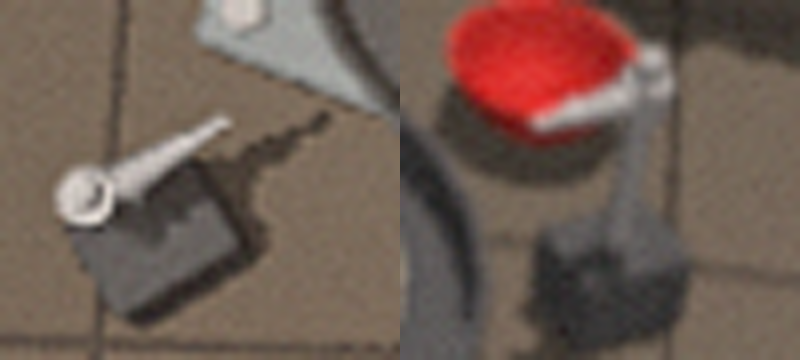

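```bash
cat >> pan.py <<'E'
def measure(tag=None):
    t=bot.state()["time"];s=bot.state();c=capture("top")
    im,r=rect(c,c["img"]);g=im.astype(float).mean(2)
    k,l,st,ce=cv2.connectedComponentsWithStats(((g<165)&(r>50)&(r<97)).astype(np.uint8))
    L=json.load(open("log.json")) if os.path.exists("log.json") else []
    cand=[]
    for i in range(1,k):
        rr=r[l==i];A=st[i,4]
        if rr.max()>95 or rr.min()<51: continue
        a=np.arctan2(*(ce[i]-119.5)[::-1])
        if 280<A<480: cand.append(a+.923)
        elif 780<A<1050: cand.append(a+2.691)
    bowl=None
    gm=((g<205)&(r<50)).astype(np.uint8)
    d=s["eef_pos"][:2]-np.array([.552,-.175]);phi=np.arctan2(d[1],d[0])+np.radians(19.1)
    if not cand: print("no spot",t);return
    pt,pth,pv,pphi=L[-1] if L else (t,0,0,0)
    guess=pth+pv*(t-pt)
    th=[a+2*np.pi*round((guess-a)/(2*np.pi)) for a in cand]
    v=(np.mean(th)-pth)/(t-pt) if L and t>pt else 0
    print(f"t {t:.2f} th {np.round(th,3)} v {v:.3f} phi {np.degrees(phi):.1f} r {np.hypot(*d):.4f} F {np.round(s['force']@s['tool_rot'],1)}")
    L.append([t,float(np.mean(th)),float(v),float(phi)]);json.dump(L,open("log.json","w"))
if __name__=="__main__": measure()
E
python3 - <<'E'
from pan import *
import json
json.dump([[7.65,.127,.1,1.6]],open("log.json","w"))
c=capture("scene");t=capture("top")
for off in(0,-.5):
    rs=[ray(t,(198.5+off,195.1+off)),ray(c,(431.5+off,205.75+off))]
    p=tri(rs);q=atz(t,(198.5+off,195.1+off),.1);q2=atz(c,(431.5+off,205.75+off),.1)
    for z in(p,q,q2): d=z[:2]-P;print(z,np.hypot(*d),np.arctan2(d[1],d[0]))
E
python3 -m jog '{"dp":[[-0.003,-0.02,0],[-0.012,-0.038,0],[-0.027,-0.053,0],[-0.045,-0.062,0],[-0.065,-0.065,0],[-0.085,-0.062,0],[-0.103,-0.053,0],[-0.118,-0.038,0],[-0.127,-0.02,0],[-0.13,0,0]],"twist":[[0,0,0],[0,0,0],[0,0,0],[0,0,0],[0,0,0],[0,0,0],[0,0,0],[0,0,0],[0,0,0],[0,0,0]],"hand":[-1,-1,-1,-1,-1,-1,-1,-1,-1,-1]}' 20 | sed -n '1p;4p'; python3 pan.py
```

```text
[0.55247136 0.23999669 0.09596903] 0.17000123302126188 2.1604182076766834
[0.55183548 0.23833895 0.1       ] 0.1689831997372627 2.169000831889235
[0.55718253 0.24034937 0.1       ] 0.16772513602773403 2.1359006499538045
[0.55328741 0.23948894 0.09848174] 0.16912591649449396 2.158077174430376
[0.55298607 0.23960222 0.1       ] 0.16938729383647064 2.159187531301225
[0.55534663 0.23891254 0.1       ] 0.16751088765302716 2.149750403426032
time: 8.68
force: [2.1, 9.7, 5.4]
t 8.68 th [0.548 0.542] v 0.405 phi -90.9 r 0.0646 F [ 9.9 -1.2 -5.3]
```

```bash
python3 -m jog '{"dp":[[0.003,0.02,0],[0.012,0.038,0],[0.027,0.053,0],[0.045,0.062,0],[0.065,0.065,0],[0.085,0.062,0],[0.103,0.053,0],[0.118,0.038,0],[0.127,0.02,0],[0.13,0,0]],"twist":[[0,0,0],[0,0,0],[0,0,0],[0,0,0],[0,0,0],[0,0,0],[0,0,0],[0,0,0],[0,0,0],[0,0,0]],"hand":[-1,-1,-1,-1,-1,-1,-1,-1,-1,-1]}' 20 | sed -n '1p;4p'; python3 pan.py
```

```text
time: 9.57
force: [-0.2, -7.8, 3.3]
t 9.57 th [1.365 1.354] v 0.922 phi 91.1 r 0.0661 F [-7.4  2.4 -3.3]
```

```bash
cat > sim.py <<'E'
import numpy as np,json
from scipy.optimize import least_squares
# crank segments: (t_start, list of deg per row)
SEG=json.load(open("seg.json"))
def wc(t):
    for t0,rows in SEG:
        i=int((t-t0)*12)
        if t>=t0 and i<len(rows): return np.radians(rows[i])*12
    return 0.
def run(p,t1,s0=(6.82,0.,0.),dt=.005,samp=()):
    Td,c=p;t,th,w=s0;out=[]
    samp=list(samp);vm=[]
    while t<t1-1e-9:
        f=c*(wc(t-.03)-w)
        if w<=1e-4 and abs(f)<=Td: w=0.
        else: w+=dt*(f-Td*np.sign(w if w>1e-4 else f)-.003*w)/.025
        th+=w*dt;t+=dt
        while samp and t>=samp[0]-1e-6: out.append(th);samp.pop(0)
        vm.append((t,th,w))
    return np.array(out),np.array(vm)
def fit():
    L=json.load(open("log.json"));T=[l[0] for l in L];TH=np.array([l[1] for l in L])
    f=lambda p:np.r_[(run(p,T[-1]+.02,samp=T)[0][:len(TH)]-TH)/.01,(p[1]-.012)/.0015,(p[0]-.019)/.008]
    r=least_squares(f,[.019,.012],diff_step=.02)
    o,v=run(r.x,T[-1]+.02,samp=T)
    print("fit",r.x.round(5),"res",(o[:len(TH)]-TH)[-6:].round(3),"now w",v[-1].round(3))
    return r.x,v
E
cat > seg.json <<'E'
[[6.82,[2,4,6,8,10,11,12,12,12,13]],[7.85,[18,18,18,18,18,18,18,18,18,18]],[8.73,[18,18,18,18,18,18,18,18,18,18]]]
E
python3 -c "
from sim import *
p,v=fit()
print('steady crank for 1.57:',1.57+(p[0]+.00471)/p[1], 'steady at 3.77*.94:',(p[1]*3.55-p[0])/(p[1]+.003))"
```

```text
fit [0.00113 0.00548] res [-0.047  0.002  0.004] now w [9.59  1.386 1.125]
steady crank for 1.57: 2.6343522545019367 steady at 3.77*.94: 2.161893001152451
```

```bash
python3 -m jog '{"dp":[[-0.003,-0.02,0],[-0.012,-0.038,0],[-0.027,-0.053,0],[-0.045,-0.062,0],[-0.065,-0.065,0],[-0.085,-0.062,0],[-0.103,-0.053,0],[-0.118,-0.038,0],[-0.127,-0.02,0],[-0.13,0,0]],"twist":[[0,0,0],[0,0,0],[0,0,0],[0,0,0],[0,0,0],[0,0,0],[0,0,0],[0,0,0],[0,0,0],[0,0,0]],"hand":[-1,-1,-1,-1,-1,-1,-1,-1,-1,-1]}' 20 | sed -n '1p;4p'; python3 pan.py
cat > seg.json <<'E'
[[6.82,[2,4,6,8,10,11,12,12,12,13]],[7.85,[18,18,18,18,18,18,18,18,18,18]],[8.73,[18,18,18,18,18,18,18,18,18,18]],[9.62,[18,18,18,18,18,18,18,18,18,18]]]
E
python3 - <<'E'
import sim,json
from sim import *
L=json.load(open("log.json"));T=[l[0] for l in L];TH=np.array([l[1] for l in L])
for c in(.010,.012,.014):
  f=lambda q:(run((q[0],c),T[-1]+.02,s0=(T[0],TH[0],q[1]),samp=T[1:])[0]-TH[1:])/.01
  r=least_squares(f,[.019,.2],diff_step=.02); o,v=run((r.x[0],c),T[-1]+.02,s0=(T[0],TH[0],r.x[1]),samp=T[1:])
  print(c,r.x,f(r.x)*.01,v[-1])
E
```

```text
time: 10.45
force: [1.2, 9.1, 6.4]
t 10.45 th [2.448 2.439] v 1.227 phi -90.9 r 0.0646 F [ 9.  -1.9 -6.4]
0.01 [0.01272211 0.23973292] [-0.00223148  0.00280293 -0.00109716] [10.47        2.46944739  1.37496781]
0.012 [0.018028   0.25563116] [-0.00552792  0.00709758 -0.00282356] [10.47        2.46749551  1.36359113]
0.014 [0.02332462 0.27087609] [-0.00866085  0.01136178 -0.00458951] [10.47        2.46551792  1.35291939]
```

```bash
python3 -m jog '{"dp":[[0.003,0.02,0],[0.012,0.038,0],[0.027,0.053,0],[0.045,0.062,0],[0.065,0.065,0],[0.085,0.062,0],[0.103,0.053,0],[0.118,0.038,0],[0.127,0.02,0],[0.13,0,0]],"twist":[[0,0,0],[0,0,0],[0,0,0],[0,0,0],[0,0,0],[0,0,0],[0,0,0],[0,0,0],[0,0,0],[0,0,0]],"hand":[-1,-1,-1,-1,-1,-1,-1,-1,-1,-1]}' 20 | sed -n '1p'; python3 pan.py
python3 -m jog '{"dp":[[-0.003,-0.02,0],[-0.012,-0.038,0],[-0.027,-0.053,0],[-0.045,-0.062,0],[-0.065,-0.065,0],[-0.085,-0.062,0],[-0.103,-0.053,0],[-0.118,-0.038,0],[-0.127,-0.02,0],[-0.13,0,0]],"twist":[[0,0,0],[0,0,0],[0,0,0],[0,0,0],[0,0,0],[0,0,0],[0,0,0],[0,0,0],[0,0,0],[0,0,0]],"hand":[-1,-1,-1,-1,-1,-1,-1,-1,-1,-1]}' 20 | sed -n '1p'; python3 pan.py
```

```text
time: 11.33
t 11.33 th [3.683 3.676] v 1.400 phi 91.1 r 0.0661 F [-7.2  1.8 -2.3]
time: 12.22
t 12.22 th [4.989 4.976] v 1.475 phi -90.8 r 0.0646 F [11.1 -1.5 -6. ]
```

```bash
python3 -m jog '{"dp":[[0.003,0.02,0],[0.012,0.038,0],[0.027,0.053,0],[0.045,0.062,0],[0.065,0.065,0],[0.085,0.062,0],[0.103,0.053,0],[0.118,0.038,0],[0.127,0.02,0],[0.13,0,0]],"twist":[[0,0,0],[0,0,0],[0,0,0],[0,0,0],[0,0,0],[0,0,0],[0,0,0],[0,0,0],[0,0,0],[0,0,0]],"hand":[-1,-1,-1,-1,-1,-1,-1,-1,-1,-1]}' 20 | sed -n '1p'; python3 pan.py
python3 -m jog '{"dp":[[-0.003,-0.02,0],[-0.012,-0.038,0],[-0.027,-0.053,0],[-0.045,-0.062,0],[-0.065,-0.065,0],[-0.085,-0.062,0],[-0.103,-0.053,0],[-0.118,-0.038,0],[-0.127,-0.02,0],[-0.13,0,0]],"twist":[[0,0,0],[0,0,0],[0,0,0],[0,0,0],[0,0,0],[0,0,0],[0,0,0],[0,0,0],[0,0,0],[0,0,0]],"hand":[-1,-1,-1,-1,-1,-1,-1,-1,-1,-1]}' 20 | sed -n '1p'; python3 pan.py
```

```text
time: 13.1
t 13.10 th [6.275 6.275] v 1.463 phi 91.0 r 0.0661 F [-7.3  1.4 -3.5]
time: 13.98
t 13.98 th [7.577 7.562] v 1.465 phi -90.7 r 0.0646 F [10.6 -0.5 -6.3]
```

```bash
python3 -m jog '{"dp":[[0.003,0.02,0],[0.012,0.038,0],[0.027,0.053,0],[0.045,0.062,0],[0.065,0.065,0],[0.085,0.062,0],[0.103,0.053,0],[0.118,0.038,0],[0.127,0.02,0],[0.13,0,0]],"twist":[[0,0,0],[0,0,0],[0,0,0],[0,0,0],[0,0,0],[0,0,0],[0,0,0],[0,0,0],[0,0,0],[0,0,0]],"hand":[-1,-1,-1,-1,-1,-1,-1,-1,-1,-1]}' 20 | sed -n '1p'
python3 -m jog '{"dp":[[-0.003,-0.02,0],[-0.012,-0.038,0],[-0.027,-0.053,0],[-0.045,-0.062,0],[-0.065,-0.065,0],[-0.085,-0.062,0],[-0.103,-0.053,0],[-0.118,-0.038,0],[-0.127,-0.02,0],[-0.13,0,0]],"twist":[[0,0,0],[0,0,0],[0,0,0],[0,0,0],[0,0,0],[0,0,0],[0,0,0],[0,0,0],[0,0,0],[0,0,0]],"hand":[-1,-1,-1,-1,-1,-1,-1,-1,-1,-1]}' 20 | sed -n '1p'; python3 pan.py
```

```text
time: 14.87
time: 15.7
t 15.70 th [10.266 10.256] v 1.568 phi -90.7 r 0.0646 F [10.1 -1.4 -7.6]
```

```bash
python3 -m jog '{"dp":[[0.003,0.02,0],[0.012,0.038,0],[0.027,0.053,0],[0.045,0.062,0],[0.065,0.065,0],[0.085,0.062,0],[0.103,0.053,0],[0.118,0.038,0],[0.127,0.02,0],[0.13,0,0]],"twist":[[0,0,0],[0,0,0],[0,0,0],[0,0,0],[0,0,0],[0,0,0],[0,0,0],[0,0,0],[0,0,0],[0,0,0]],"hand":[-1,-1,-1,-1,-1,-1,-1,-1,-1,-1]}' 20 | sed -n '1p'
python3 -m jog '{"dp":[[-0.003,-0.02,0],[-0.012,-0.038,0],[-0.027,-0.053,0],[-0.045,-0.062,0],[-0.065,-0.065,0],[-0.085,-0.062,0],[-0.103,-0.053,0],[-0.118,-0.038,0],[-0.127,-0.02,0],[-0.13,0,0]],"twist":[[0,0,0],[0,0,0],[0,0,0],[0,0,0],[0,0,0],[0,0,0],[0,0,0],[0,0,0],[0,0,0],[0,0,0]],"hand":[-1,-1,-1,-1,-1,-1,-1,-1,-1,-1]}' 20 | sed -n '1p'; python3 pan.py
```

```text
time: 16.58
time: 17.42
t 17.42 th [12.997 12.992] v 1.592 phi -90.8 r 0.0646 F [10.3 -1.2 -7.2]
```

```bash
python3 -m jog '{"dp":[[0.003,0.02,0],[0.012,0.038,0],[0.027,0.053,0],[0.045,0.062,0],[0.065,0.065,0],[0.085,0.062,0],[0.103,0.053,0],[0.118,0.038,0],[0.127,0.02,0],[0.13,0,0]],"twist":[[0,0,0],[0,0,0],[0,0,0],[0,0,0],[0,0,0],[0,0,0],[0,0,0],[0,0,0],[0,0,0],[0,0,0]],"hand":[-1,-1,-1,-1,-1,-1,-1,-1,-1,-1]}' 20 | sed -n '1p'
python3 -m jog '{"dp":[[-0.003,-0.02,0],[-0.012,-0.038,0],[-0.027,-0.053,0],[-0.045,-0.062,0],[-0.065,-0.065,0],[-0.085,-0.062,0],[-0.103,-0.053,0],[-0.118,-0.038,0],[-0.127,-0.02,0],[-0.13,0,0]],"twist":[[0,0,0],[0,0,0],[0,0,0],[0,0,0],[0,0,0],[0,0,0],[0,0,0],[0,0,0],[0,0,0],[0,0,0]],"hand":[-1,-1,-1,-1,-1,-1,-1,-1,-1,-1]}' 20 | sed -n '1p'; python3 pan.py
```

```text
time: 18.3
time: 19.13
t 19.13 th [15.731 15.731] v 1.594 phi -90.7 r 0.0646 F [10.1 -1.  -7.9]
```

```bash
python3 -m jog '{"dp":[[0.003,0.02,0],[0.012,0.038,0],[0.027,0.053,0],[0.045,0.062,0],[0.065,0.065,0],[0.085,0.062,0],[0.103,0.053,0],[0.118,0.038,0],[0.127,0.02,0],[0.13,0,0]],"twist":[[0,0,0],[0,0,0],[0,0,0],[0,0,0],[0,0,0],[0,0,0],[0,0,0],[0,0,0],[0,0,0],[0,0,0]],"hand":[-1,-1,-1,-1,-1,-1,-1,-1,-1,-1]}' 20 | sed -n '1p'
python3 pan.py
python3 - <<'E'
import json
R=[18]*10
st=[7.85,8.73,9.62,10.50,11.38,12.27,13.15,14.03,14.87,15.75,16.58,17.47,18.30,19.18]
json.dump([[6.82,[2,4,6,8,10,11,12,12,12,13]]]+[[s,R] for s in st],open("seg.json","w"))
import sim
from sim import *
L=json.load(open("log.json"));T=[l[0] for l in L];TH=np.array([l[1] for l in L])
print(T)
for c in(.008,.010,.012,.014):
  f=lambda q:(run((q[0],c),T[-1]+.02,s0=(T[0],TH[0],q[1]),samp=T[1:])[0][:len(T)-1]-TH[1:])/.01
  r=least_squares(f,[.019,.2],diff_step=.02); o,v=run((r.x[0],c),T[-1]+.02,s0=(T[0],TH[0],r.x[1]),samp=T[1:])
  print(c,r.x,(f(r.x)*.01).round(3),v[-1])
E
```

```text
time: 20.02
t 20.02 th [17.168 17.153] v 1.618 phi 90.9 r 0.0661 F [-7.   2.1 -2.5]
[7.65, 8.6833, 9.5667, 10.45, 11.3333, 12.2167, 13.1, 13.9833, 15.7, 17.4167, 19.1333, 20.0167]
0.008 [0.01092736 0.51261544] [ 0.176  0.173  0.084 -0.016 -0.09  -0.107 -0.073 -0.081 -0.025  0.056
  0.083] [20.04       17.27656786  1.66258537]
0.01 [0.01522174 0.45184305] [ 0.122  0.124  0.056 -0.021 -0.075 -0.082 -0.044 -0.054 -0.01   0.044
  0.053] [20.04       17.24618829  1.64513599]
0.012 [0.01950957 0.38943062] [ 0.071  0.082  0.035 -0.019 -0.058 -0.057 -0.018 -0.032 -0.001  0.032
  0.026] [20.04       17.21945083  1.63201952]
0.014 [0.02379305 0.32590509] [ 0.024  0.047  0.021 -0.014 -0.04  -0.035  0.005 -0.015  0.006  0.021
  0.003] [20.04       17.19594091  1.6220864 ]
```

```bash
python3 -m jog '{"dp":[[-0.003,-0.02,0],[-0.012,-0.038,0],[-0.027,-0.053,0],[-0.045,-0.062,0],[-0.065,-0.065,0],[-0.085,-0.062,0],[-0.103,-0.053,0],[-0.118,-0.038,0],[-0.127,-0.02,0],[-0.13,0,0]],"twist":[[0,0,0],[0,0,0],[0,0,0],[0,0,0],[0,0,0],[0,0,0],[0,0,0],[0,0,0],[0,0,0],[0,0,0]],"hand":[-1,-1,-1,-1,-1,-1,-1,-1,-1,-1]}' 20 | sed -n '1p'
python3 pan.py
cat > plan.py <<'E'
import json,sys
import sim
from sim import *
def fits(cs=(.012,.014,.016,.018),k=None):
  L=json.load(open("log.json"))[k or 0:];T=[l[0] for l in L];TH=np.array([l[1] for l in L]);out=[]
  for c in cs:
    f=lambda q:(run((q[0],c),T[-1]+.02,s0=(T[0],TH[0],q[1]),samp=T[1:])[0][:len(T)-1]-TH[1:])/.01
    r=least_squares(f,[.019,.2 if not k else 1.5],diff_step=.02); o,v=run((r.x[0],c),T[-1]+.02,s0=(T[0],TH[0],r.x[1]),samp=T[1:])
    i=np.argmin(abs(v[:,0]-T[-1]))
    print(c,r.x.round(4),(f(r.x)*.01).round(3),v[i].round(3)); out.append((r.x[0],c,(T[-1],TH[-1],v[i,2])))
  return out
E
python3 - <<'E'
import json
s=json.load(open("seg.json"));s.append([20.07,[18]*10]);json.dump(s,open("seg.json","w"))
from plan import *
F=fits()
import sim
base=json.load(open("seg.json"))
for rows in([12,9,7,7,7,7,7,7,7,7],[14,12,10,9,9,9,9,9,9,9]):
  sim.SEG=base+[[20.95,rows],[21.83,rows[-1:]*10],[22.72,rows[-1:]*10]]
  for Td,c,s0 in F:
    o,v=run((Td,c),23.6,s0=s0,samp=[21.78,22.67,23.5]);print(rows[-1],c,o.round(2),[v[np.argmin(abs(v[:,0]-t)),2].round(2) for t in(21.78,22.67,23.5)])
E
```

```text
time: 20.9
t 20.90 th [18.543 18.536] v 1.561 phi -90.7 r 0.0646 F [10.5 -0.8 -7.3]
0.012 [0.0195 0.3929] [ 0.073  0.085  0.038 -0.017 -0.057 -0.057 -0.019 -0.036 -0.007  0.023
  0.016  0.023] [20.9   18.562  1.604]
0.014 [0.0238 0.3254] [ 0.024  0.046  0.021 -0.014 -0.04  -0.035  0.005 -0.014  0.007  0.022
  0.004 -0.003] [20.9   18.536  1.593]
0.016 [0.028 0.257] [-0.022  0.014  0.01  -0.007 -0.022 -0.014  0.025  0.004  0.018  0.02
 -0.006 -0.026] [20.9   18.514  1.585]
0.018 [ 0.0324 -0.9923] [-0.081 -0.01   0.014  0.014  0.008  0.016  0.052  0.023  0.027  0.014
 -0.023 -0.055] [20.9   18.485  1.576]
7 0.012 [19.65 20.24 20.49] [np.float64(0.93), np.float64(0.47), np.float64(0.21)]
7 0.014 [19.59 20.08 20.23] [np.float64(0.83), np.float64(0.34), np.float64(0.08)]
7 0.016 [19.54 19.93 19.99] [np.float64(0.74), np.float64(0.23), np.float64(0.0)]
7 0.018 [19.5  19.8  19.81] [np.float64(0.65), np.float64(0.13), np.float64(0.0)]
9 0.012 [19.71 20.46 20.91] [np.float64(1.07), np.float64(0.68), np.float64(0.46)]
9 0.014 [19.67 20.32 20.68] [np.float64(0.99), np.float64(0.58), np.float64(0.36)]
9 0.016 [19.63 20.2  20.48] [np.float64(0.91), np.float64(0.49), np.float64(0.27)]
9 0.018 [19.59 20.09 20.3 ] [np.float64(0.84), np.float64(0.4), np.float64(0.2)]
```

```bash
python3 -m jog '{"dp":[[0.001,0.014,0],[0.006,0.026,0],[0.012,0.038,0],[0.022,0.048,0],[0.033,0.056,0],[0.045,0.062,0],[0.058,0.065,0],[0.072,0.065,0],[0.085,0.062,0],[0.098,0.056,0]],"twist":[[0,0,0],[0,0,0],[0,0,0],[0,0,0],[0,0,0],[0,0,0],[0,0,0],[0,0,0],[0,0,0],[0,0,0]],"hand":[-1,-1,-1,-1,-1,-1,-1,-1,-1,-1]}' 20 | sed -n '1p'
python3 pan.py
python3 - <<'E'
import json
s=json.load(open("seg.json"));s.append([20.95,[12]*10]);json.dump(s,open("seg.json","w"))
from plan import *
F=fits(k=7)
E
```

```text
time: 21.78
t 21.78 th [19.674 19.662] v 1.277 phi 31.2 r 0.0650 F [-1.5 -1.1 -4.8]
0.012 [0.0199 1.582 ] [ 0.008  0.008  0.004 -0.023 -0.029  0.036] [21.783 19.703  1.192]
0.014 [0.0239 1.5712] [-0.001  0.006  0.01  -0.014 -0.02   0.02 ] [21.783 19.688  1.147]
0.016 [0.0279 1.5593] [-0.009  0.005  0.016 -0.006 -0.013  0.005] [21.783 19.673  1.105]
0.018 [0.032  1.5463] [-0.017  0.004  0.022  0.002 -0.006 -0.009] [21.783 19.659  1.066]
```

```bash
python3 -m jog '{"dp":[[0.011,-0.008,0],[0.02,-0.018,0],[0.027,-0.03,0],[0.031,-0.043,0],[0.033,-0.056,0],[0.031,-0.07,0],[0.027,-0.083,0],[0.02,-0.095,0],[0.011,-0.105,0],[0,-0.113,0]],"twist":[[0,0,0],[0,0,0],[0,0,0],[0,0,0],[0,0,0],[0,0,0],[0,0,0],[0,0,0],[0,0,0],[0,0,0]],"hand":[-1,-1,-1,-1,-1,-1,-1,-1,-1,-1]}' 20 | sed -n '1p'
python3 pan.py
python3 - <<'E'
import json
s=json.load(open("seg.json"));s.append([21.83,[12]*10]);json.dump(s,open("seg.json","w"))
from plan import *
F=fits(k=7)
import sim
base=json.load(open("seg.json"))
for n in(10,11,12,13):
  sim.SEG=base+[[22.72,[n]*10],[23.60,[n]*10],[24.48,[n]*10]]
  for Td,c,s0 in F:
    ts=(23.55,24.43,25.3);o,v=run((Td,c),25.4,s0=s0,samp=ts);print(n,c,o.round(2),[v[np.argmin(abs(v[:,0]-t)),2].round(2) for t in ts])
E
```

```text
time: 22.67
t 22.67 th [20.526 20.513] v 0.964 phi 150.8 r 0.0662 F [-4.6 10.9  7.8]
0.012 [0.0201 1.607 ] [ 0.027  0.019 -0.001 -0.037 -0.053  0.     0.056] [22.668 20.575  0.937]
0.014 [0.024  1.5807] [ 0.006  0.01   0.008 -0.02  -0.029  0.008  0.02 ] [22.668 20.54   0.887]
0.016 [0.0279 1.5525] [-0.014  0.002  0.017 -0.002 -0.007  0.014 -0.014] [22.668 20.506  0.844]
0.018 [0.0318 1.5225] [-0.031 -0.003  0.027  0.014  0.014  0.018 -0.046] [22.668 20.474  0.806]
10 0.012 [21.2  21.68 22.06] [np.float64(0.66), np.float64(0.5), np.float64(0.41)]
10 0.014 [21.14 21.57 21.89] [np.float64(0.59), np.float64(0.44), np.float64(0.35)]
10 0.016 [21.09 21.47 21.75] [np.float64(0.54), np.float64(0.39), np.float64(0.31)]
10 0.018 [21.05 21.39 21.64] [np.float64(0.49), np.float64(0.35), np.float64(0.28)]
11 0.012 [21.22 21.79 22.26] [np.float64(0.72), np.float64(0.6), np.float64(0.53)]
11 0.014 [21.17 21.68 22.11] [np.float64(0.67), np.float64(0.55), np.float64(0.49)]
11 0.016 [21.13 21.6  21.99] [np.float64(0.62), np.float64(0.51), np.float64(0.46)]
11 0.018 [21.09 21.53 21.9 ] [np.float64(0.58), np.float64(0.48), np.float64(0.43)]
12 0.012 [21.25 21.89 22.46] [np.float64(0.79), np.float64(0.71), np.float64(0.66)]
12 0.014 [21.2  21.8  22.34] [np.float64(0.74), np.float64(0.67), np.float64(0.63)]
12 0.016 [21.16 21.72 22.24] [np.float64(0.7), np.float64(0.64), np.float64(0.6)]
12 0.018 [21.13 21.66 22.16] [np.float64(0.67), np.float64(0.61), np.float64(0.59)]
13 0.012 [21.28 21.99 22.66] [np.float64(0.85), np.float64(0.81), np.float64(0.79)]
13 0.014 [21.24 21.91 22.56] [np.float64(0.81), np.float64(0.78), np.float64(0.76)]
13 0.016 [21.2  21.85 22.48] [np.float64(0.78), np.float64(0.76), np.float64(0.75)]
13 0.018 [21.17 21.8  22.42] [np.float64(0.76), np.float64(0.75), np.float64(0.74)]
```

```bash
python3 -m jog '{"dp":[[-0.012,-0.005,0],[-0.026,-0.008,0],[-0.039,-0.008,0],[-0.053,-0.005,0],[-0.065,0,0],[-0.076,0.008,0],[-0.085,0.018,0],[-0.092,0.03,0],[-0.096,0.043,0],[-0.098,0.057,0]],"twist":[[0,0,0],[0,0,0],[0,0,0],[0,0,0],[0,0,0],[0,0,0],[0,0,0],[0,0,0],[0,0,0],[0,0,0]],"hand":[-1,-1,-1,-1,-1,-1,-1,-1,-1,-1]}' 20 | sed -n '1p'
python3 pan.py
python3 - <<'E'
import json
s=json.load(open("seg.json"));s.append([22.72,[12]*10]);json.dump(s,open("seg.json","w"))
from plan import *
F=fits(k=7)
E
```

```text
time: 23.55
t 23.55 th [21.234 21.226] v 0.805 phi -91.3 r 0.0644 F [ 6.2 -1.6 -5.5]
0.012 [0.0202 1.6241] [ 0.04   0.029 -0.001 -0.044 -0.066 -0.019  0.03   0.046] [23.548 21.272  0.78 ]
0.014 [0.024  1.5795] [ 0.005  0.009  0.008 -0.019 -0.028  0.009  0.022 -0.003] [23.548 21.223  0.74 ]
0.016 [0.0278 1.5324] [-0.027 -0.007  0.019  0.005  0.006  0.033  0.012 -0.048] [23.548 21.179  0.708]
0.018 [0.0315 1.4832] [-0.057 -0.019  0.031  0.028  0.038  0.053  0.001 -0.089] [23.548 21.138  0.682]
```

```bash
python3 -m jog '{"dp":[[0.001,0.014,0],[0.006,0.026,0],[0.012,0.038,0],[0.022,0.048,0],[0.033,0.056,0],[0.045,0.062,0],[0.058,0.065,0],[0.072,0.065,0],[0.085,0.062,0],[0.098,0.056,0]],"twist":[[0,0,0],[0,0,0],[0,0,0],[0,0,0],[0,0,0],[0,0,0],[0,0,0],[0,0,0],[0,0,0],[0,0,0]],"hand":[-1,-1,-1,-1,-1,-1,-1,-1,-1,-1]}' 20 | sed -n '1p'
python3 pan.py
python3 - <<'E'
import json
s=json.load(open("seg.json"));s.append([23.60,[12]*10]);json.dump(s,open("seg.json","w"))
from plan import *
F=fits((.012,.014,.016),k=9)
import sim
base=json.load(open("seg.json"))
for m in(6,7,8,9):
  for k in (10,5):
   sim.SEG=base+[[24.48,[12]*(k if k<10 else 10)],[24.48+.83+.05,[12]*m if k==10 else []]]
   if k==5 and m!=6: continue
   for Td,c,s0 in F: o,v=run((Td,c),28,s0=s0);print(k,m,c,v[-1].round(3))
E
```

```text
time: 24.43
t 24.43 th [21.887 21.888] v 0.744 phi 32.4 r 0.0650 F [-1.9 -0.5 -5. ]
0.012 [0.0205 1.6887] [ 0.036 -0.013 -0.043 -0.002  0.025  0.023 -0.021] [24.432 21.863  0.678]
0.014 [0.0239 1.6365] [ 0.008 -0.023 -0.027  0.023  0.036  0.017 -0.036] [24.432 21.847  0.675]
0.016 [0.0272 1.5817] [-0.017 -0.03  -0.01   0.045  0.044  0.011 -0.05 ] [24.432 21.834  0.675]
10 6 0.012 [28.003 22.948  0.   ]
10 6 0.014 [28.003 22.929  0.   ]
10 6 0.016 [28.003 22.917  0.   ]
5 6 0.012 [28.003 22.382  0.   ]
5 6 0.014 [28.003 22.354  0.   ]
5 6 0.016 [28.003 22.334  0.   ]
10 7 0.012 [28.003 23.     0.   ]
10 7 0.014 [28.003 22.981  0.   ]
10 7 0.016 [28.003 22.971  0.   ]
10 8 0.012 [28.003 23.049  0.   ]
10 8 0.014 [28.003 23.031  0.   ]
10 8 0.016 [28.003 23.022  0.   ]
10 9 0.012 [28.003 23.101  0.   ]
10 9 0.014 [28.003 23.085  0.   ]
10 9 0.016 [28.003 23.077  0.   ]
```

```bash
python3 -m jog '{"dp":[[0.011,-0.008,0],[0.02,-0.018,0],[0.027,-0.03,0],[0.031,-0.043,0],[0.033,-0.056,0],[0.031,-0.07,0],[0.027,-0.083,0],[0.02,-0.095,0],[0.011,-0.105,0],[0,-0.113,0]],"twist":[[0,0,0],[0,0,0],[0,0,0],[0,0,0],[0,0,0],[0,0,0],[0,0,0],[0,0,0],[0,0,0],[0,0,0]],"hand":[-1,-1,-1,-1,-1,-1,-1,-1,-1,-1]}' 20 | sed -n '1p'
python3 pan.py
python3 - <<'E'
import json
s=json.load(open("seg.json"));s.append([24.48,[12]*10]);json.dump(s,open("seg.json","w"))
from plan import *
F=fits((.012,.014,.016),k=10)
import sim
base=json.load(open("seg.json"))
for rows in([],[12]*2,[12]*3,[12]*4,[12]*5):
   sim.SEG=base+[[25.37,rows]]
   for Td,c,s0 in F: o,v=run((Td,c),28,s0=s0);print(len(rows),c,v[-1].round(3))
E
```

```text
time: 25.32
t 25.32 th [22.524 22.518] v 0.717 phi 150.8 r 0.0663 F [-5.9 12.6  8.3]
0.012 [0.0204 1.6378] [-0.029 -0.048 -0.002  0.042  0.05   0.013 -0.053] [25.318 22.468  0.642]
0.014 [0.0234 1.6079] [-0.041 -0.044  0.009  0.044  0.045  0.008 -0.049] [25.318 22.471  0.659]
0.016 [0.0265 1.5779] [-0.051 -0.04   0.021  0.046  0.038  0.003 -0.046] [25.318 22.475  0.676]
0 0.012 [28.002 22.732  0.   ]
0 0.014 [28.002 22.716  0.   ]
0 0.016 [28.002 22.704  0.   ]
2 0.012 [28.002 22.831  0.   ]
2 0.014 [28.002 22.819  0.   ]
2 0.016 [28.002 22.809  0.   ]
3 0.012 [28.002 22.883  0.   ]
3 0.014 [28.002 22.872  0.   ]
3 0.016 [28.002 22.864  0.   ]
4 0.012 [28.002 22.935  0.   ]
4 0.014 [28.002 22.926  0.   ]
4 0.016 [28.002 22.919  0.   ]
5 0.012 [28.002 22.983  0.   ]
5 0.014 [28.002 22.976  0.   ]
5 0.016 [28.002 22.971  0.   ]
```

```bash
python3 -m jog '{"dp":[[-0.012,-0.005,0],[-0.026,-0.008,0],[-0.035,-0.009,0],[-0.039,-0.008,0],[-0.039,-0.008,0],[-0.039,-0.008,0],[-0.039,-0.008,0],[-0.039,-0.008,0],[-0.039,-0.008,0],[-0.039,-0.008,0]],"twist":[[0,0,0],[0,0,0],[0,0,0],[0,0,0],[0,0,0],[0,0,0],[0,0,0],[0,0,0],[0,0,0],[0,0,0]],"hand":[-1,-1,-1,-1,-1,-1,-1,-1,-1,-1]}' 20 | sed -n '1p;4p'
python3 pan.py; python3 pan.py; python3 pan.py
```

```text
time: 26.2
force: [7.7, -2.9, -2.9]
t 26.20 th [22.892 22.88 ] v 0.413 phi 184.2 r 0.0657 F [-0.2  8.2  2.9]
t 26.25 th [22.891 22.879] v -0.016 phi 184.2 r 0.0657 F [-0.4  6.8  3.2]
t 26.30 th [22.891 22.88 ] v 0.007 phi 184.2 r 0.0657 F [-0.3  6.7  2.6]
```

```bash
python3 -m jog '{"dp":[[0,0,0],[0,0,0],[0,0,0],[0,0,0],[0,0,0],[0,0,0],[0,0,-0.01],[0,0,-0.03],[0,0,-0.06],[0,0,-0.09]],"twist":[[0,0,0],[0,0,0],[0,0,0],[0,0,0],[0,0,0],[0,0,0],[0,0,0],[0,0,0],[0,0,0],[0,0,0]],"hand":[0.5,0.5,0.5,0.5,0.5,0.5,0.5,0.5,0.5,0.5]}' 20
python3 -m jog '{"dp":[[0,0,-0.03],[0,0,-0.06],[0,0,-0.09],[0,0,-0.12],[0,0,-0.12],[0,0,-0.12],[0,0,-0.12],[0,0,-0.12],[0,0,-0.12],[0,0,-0.12]],"twist":[[0,0,0],[0,0,0],[0,0,0],[0,0,0],[0,0,0],[0,0,0],[0,0,0],[0,0,0],[0,0,0],[0,0,0]],"hand":[0.5,0.5,0.5,0.5,0.5,0.5,0.5,0.5,0.5,0.5]}' 20
python3 pan.py
python3 - <<'E'
from h import *
t=capture("top");w=capture("scene")
a=cv2.resize(t["img"][80:280,150:470],(640,400))[:,:,::-1];b=cv2.resize(w["img"][150:310,230:486],(320,200))[:,:,::-1]
cv2.imwrite("pics/end.png",np.vstack([a,np.hstack([b,b*0])]))
E
```

```text
time: 27.18
eef_pos: [0.4866, -0.1594, 0.233]
tool_rot: [[0.328, 0.945, -0.002], [0.945, -0.328, -0.0], [-0.001, -0.002, -1.0]]
force: [0.8, -0.4, 1.0]
grip_width: 0.0685
finger_force: 0.0
time: 28.02
eef_pos: [0.487, -0.159, 0.3509]
tool_rot: [[0.327, 0.945, -0.002], [0.945, -0.327, 0.0], [-0.001, -0.002, -1.0]]
force: [0.3, -0.6, 0.1]
grip_width: 0.0692
finger_force: 0.0
t 28.02 th [22.891 22.879] v -0.000 phi 185.3 r 0.0670 F [-0.4  0.5 -0.1]
```

View pics/end.png

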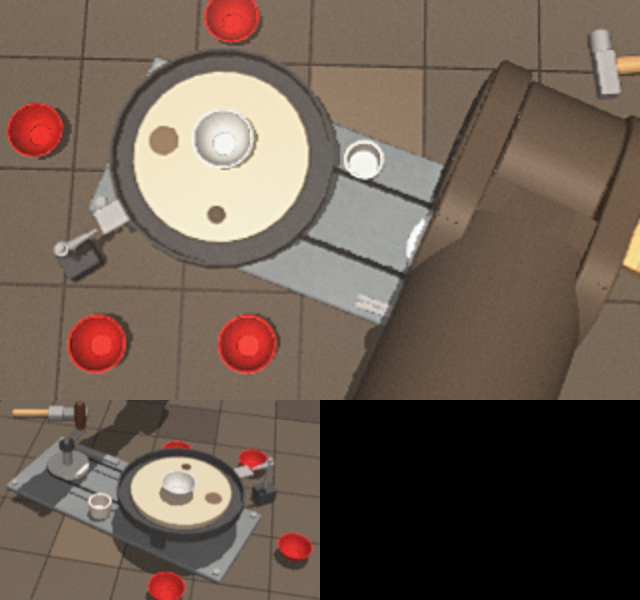

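```bash
python3 -c "
from plant import job
print(job.job_done())"
```

```text
the job is handed in; nothing more can be done
None
```

The job is handed in. The pan held about 1.5–1.6 rad/s for roughly 9–10 s, then slowed and stopped in one go with the lug about 0.03 rad short of the pointer. The crank is released, the arm is clear, and the bowl looks about 12 mm off centre (limit 25 mm). The judge's verdict was not shown.

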